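# Open the bar clamp after the glue has set

## Task

The glue in the white casting has set. With closed fingertips press down the release paddle on the clamp's sliding jaw and, keeping it pressed, push the jaw all the way back along its bar to the end stop, then take the hand away. Do not force the jaw against its ratchet, do not grip or lift anything, and leave the casting standing where it is and everything around the clamp undisturbed.

Things in the scene. Friction and masses are not known exactly. Their poses are not given: they have to be found in the camera images.
- clamp: Bar clamp on a fixed plywood board. Origin on the bench under the bar; y runs along the bar in the opening direction, z up. Board 130 mm (x) by 360 mm (y -205 to +155), 18 mm thick; steel bar 20 mm wide, top at z = 42 mm. Fixed black jaw at the -y end: inner face y = -150, top z = 90 mm. Black end stop at the +y end: inner face y = +109, top z = 70 mm.
- jaw (a joint): Travel (m) of the sliding jaw along the clamp's +y: 0 closed on the casting, 0.110 fully back at the end stop. Pad face at clamp y = -88.5 mm + travel; head 50 mm wide, 74 mm high; behind it the release paddle, then an upright plate. A ratchet (up to 6 mm play) stops it going back unless the paddle is held down. Friction about 4 N; stays where left.
- release (a joint): Downward travel (m) of the release paddle, straight down: 0 to 0.005 when left alone, 0.009 at its lower stop. The ratchet lets go from about 0.005; held at 0.006 to 0.009 the jaw slides freely. Spring about 3 N at the top, 6 N at the bottom; it springs up and the ratchet catches again as soon as it is let go.
- paddle (a point): Centre of the top face of the grey ribbed release paddle, level, 40 mm across the bar (x) by 42 mm along it (y); moves with jaw and paddle. Its height is 88 mm above the bench minus the paddle's travel. Axes as the clamp's.
- upright_face (a point): Middle of the face, towards the paddle, of the upright black plate at the back of the sliding jaw: 24 mm in +y from the paddle's centre. The plate is 44 mm wide, 14 mm thick, its top 126 mm above the bench. Push it in the clamp's +y.
- casting_mid (a point): White resin casting, loose, standing upright on two wooden bed blocks (44 mm high) between the jaws: a glued base 90 mm (x) by 58 mm (y) by 45 mm with a slim figure on top, 111 mm high in all, 280 to 460 g. The point is the middle of the base; z is up.
- jar_a_mid (a point): Small glass paint jar, 36 mm across, 45 mm high, on the bench beside the clamp; its middle.
- jar_b_mid (a point): Small white paint jar, 36 mm across, 45 mm high, on the bench beside the clamp; its middle.
- jar_c_mid (a point): Glass paint jar, 44 mm across, 55 mm high, on the bench near the clamp; its middle.
- spray_can_mid (a point): Spray can, 52 mm across, 150 mm high, at the left of the bench; its middle.
- big_can_mid (a point): Tall spray can, 66 mm across, 200 mm high, at the right of the bench; its middle.
- mixing_cup_mid (a point): White mixing cup, 60 mm across, 55 mm high; its middle.
- paint_brush: Paint brush 160 mm long lying on the bench at the left.
Not all that is in view belongs to the job. What is shaped like the part that bears casting_mid but pink or purple is not meant.

How it is judged:
By the outcome, as a careful person would: the job done as asked, in the order asked, and still so for the second after the job is handed in, with the robot touching nothing.
It also fails if it takes over 32 s, if anything falls off the work surface, if the arm or the gripper's body presses on something with over 40 N, if the wrist force passes 120 N, or if a joint passes its speed limit or range.

## Robot

A 6-joint arm with a two-finger parallel gripper is mounted at the origin on the work surface. World frame = base frame: x ahead of the robot, y to its left, z up, the work surface at z = 0. Lengths are in mm, angles in rad, forces in N, time in s.
With the tool pointing down it reaches from about 350 to 850 mm from the base axis. Payload 8.1 kg.
Tool frame: the origin (TCP) lies at the centre of the arm's flange, where the gripper is bolted on; the fingertips stand 186 mm ahead of it and the grasp point (between the pads) lies 167 mm ahead of it; z points along the fingers, x is the direction in which the jaws open and shut, and the axes are right-handed (so a half turn about z gives the same grasp; the last joint's range is limited). The gripper opens to 93 mm and grips with 3 to 60 N. Pads are 15 mm wide; open, the fingers measure 128 mm over their backs; the gripper's body (75 mm by 188 mm) begins 65 mm behind the grasp point.
Start: joints at [-1.291, 0.13, 1.488, -0, 1.523, -0.085], TCP at [214.078, -560.515, 404.735] pointing down, gripper open.
Joint ranges: [-2.96, 2.96], [-0.89, 2.26], [0.02, 2.5], [-1.34, 4.48], [0, 2.73], [-2.66, 2.66]. Speed limits (rad/s): [2.39, 2.39, 2.79, 3.14, 3.14, 3.14].

## Interface

Orientations are given as a unit quaternion [x, y, z, w].
In Python, from workcell import * gives the robot as it stands. Calls block until the motion is done:
- movep(position, orientation): joint-space move of the TCP to a pose.
- line_to(position, frame=None, velocity=150): straight line of the TCP; frame=None keeps the orientation; velocity is the mean speed in mm/s.
- move_joints(angles): joint-space move.
- grip(opening, strength=None): opening from 0.0 (shut) to 1.0 (fully open); strength is the grip in N (None keeps the last); returns when the fingers have stopped.
- dwell(seconds).
- ik(position, orientation): joint angles nearest the present ones, or None.
- get_state(): the state.
- capture(name): name is "side" or "top" or "wrist"; returns (picture, depth): 400x640x3 uint8, red, green, blue; 400x640 float32, mm along the optical axis (not along the pixel's ray), 0 where there is no reading.
- camera_params(name): a dict with "fovy" (degrees; the focal length in pixels is half the picture's height over the tangent of half this angle, whatever the lens; pixels are square), "cx", "cy" (the principal point, pixels), "world_from_camera" (4x4, takes a point from camera to world coordinates). Camera axes: x right, y down, z forward; pixel columns grow to the right and rows downward; lengths in mm; the calibration is good to about 2 mm. A picture is of the moment at which its call begins: read the wrist's pose just before it. camera_params takes no time and is no camera call; for the wrist camera it gives the pose at the moment of the call.
A pose or a line that the arm cannot do raises PlanningError and nothing moves.
- job_done(): hands the job in, once; it reports no verdict.
The state is a dict: "time_s": time; "joints": joint angles; "joint_vel": joint speeds; "effort": joint torques, N m; "ee_pos": TCP position; "orientation": TCP orientation; "wrist_force": force on the tool from outside, world axes, zero at the start; "torque": the same for the moment, N m; "grip_width": opening from 0.0 (shut) to 1.0 (fully open).
Only numpy, scipy, OpenCV 4.12 (cv2) and the standard library are available. Lean on these libraries where they do the work, as an engineer would, in place of code of your own. Each camera call takes 0.05 s, during which the arm holds its last target. There are 200 camera calls.

## Working session

There is one attempt and no reset: what is moved stays moved. The work goes in short steps, each a Python script; the robot and the scene stay as the last script left them, time stands still between calls to the robot, and variables do not carry over. Pictures are saved under pics/ and viewed, about 8 in all and at most 12, crops included, and the job is handed in when it is done.

```bash
mkdir -p pics; cat > h.py <<'E'
from workcell import *
import numpy as np, cv2
def shot(n):
    p=camera_params(n); im,d=capture(n)
    np.savez(f'pics/{n}.npz',im=im,d=d,T=p['world_from_camera'],k=[200/np.tan(np.radians(p['fovy'])/2),p['cx'],p['cy']])
    return im,d
def pts(n):
    z=np.load(f'pics/{n}.npz');d=z['d'];f,cx,cy=z['k'];v,u=np.mgrid[:400,:640]
    P=np.stack([(u-cx)*d/f,(v-cy)*d/f,d],-1);T=z['T'];W=P@T[:3,:3].T+T[:3,3];W[d==0]=np.nan
    return W
E
python3 - <<'E'
from h import *
for n in('top','side'):
    im,d=shot(n); cv2.imwrite(f'pics/{n}1.png',im[:,:,::-1]); print(camera_params(n))
print(get_state())
E
```

```text
{'fovy': 47.65650301309075, 'cx': 322.80784556086405, 'cy': 200.41757205219355, 'world_from_camera': array([[-4.23077161e-02, -9.77838574e-01,  2.05040922e-01,
         2.66135893e+02],
       [-9.99095199e-01,  4.22983874e-02, -4.43053587e-03,
         2.75430580e+00],
       [-4.34055147e-03, -2.05042847e-01, -9.78743373e-01,
         1.48918409e+03],
       [ 0.00000000e+00,  0.00000000e+00,  0.00000000e+00,
         1.00000000e+00]])}
{'fovy': 53.09344315090088, 'cx': 316.97041571670144, 'cy': 198.97565707106702, 'world_from_camera': array([[-9.44190203e-01, -2.47675789e-01,  2.17167132e-01,
         3.19192911e+02],
       [-3.29184382e-01,  6.85576225e-01, -6.49324944e-01,
         6.98817001e+02],
       [ 1.19374448e-02, -6.84574279e-01, -7.28845357e-01,
         8.62619791e+02],
       [ 0.00000000e+00,  0.00000000e+00,  0.00000000e+00,
         1.00000000e+00]])}
{'time_s': 0.1, 'joints': array([-1.29139269e+00,  1.31078551e-01,  1.48916995e+00,  4.86997663e-05,
        1.52301007e+00, -8.54074482e-02]), 'joint_vel': array([-0.00158022, -0.00211577, -0.00245993,  0.001699  ,  0.00150556,
        0.00149192]), 'effort': array([ 2.49247634e-03, -5.61342537e+01, -4.93095410e+01,  7.71531556e-02,
        2.91801151e-02, -4.00116096e-05]), 'ee_pos': array([ 214.03165869, -560.30473144,  403.79656599]), 'orientation': array([ 8.23641204e-01, -5.67110635e-01, -6.27811956e-04, -5.47962709e-04]), 'wrist_force': array([-0.9252088 ,  0.32652398,  0.12493966]), 'torque': array([-0.00263403, -0.03391024, -0.02788595]), 'grip_width': 0.9957363659606341}
```

View pics/top1.png

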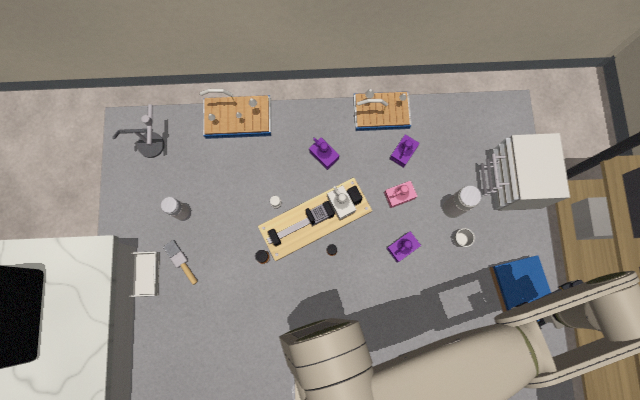

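View pics/side1.png

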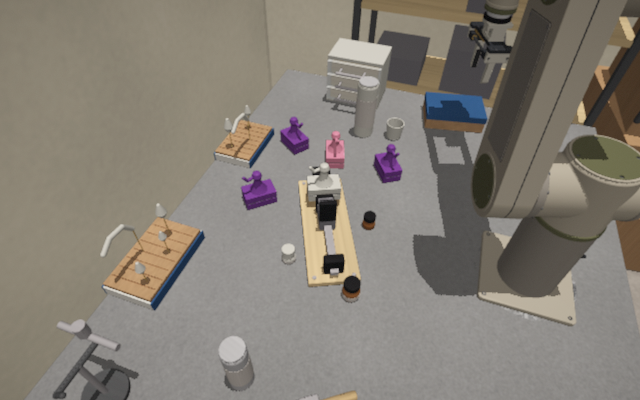

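The top view shows the clamp: end stop near (274,237), upright near (311,215), paddle near (320,212), casting at (342,201), fixed jaw at (355,195). The side view agrees. Next I fit the clamp pose from depth.

```bash
python3 - <<'E'
from h import *
W=pts('top'); z=W[...,2]
box=np.zeros(z.shape,bool); box[170:268,250:380]=1
print('bench z',np.nanmedian(z[260:300,300:330]))
im=np.load('pics/top.npz')['im'].astype(int)
wood=(im[...,0]-im[...,2]>35)&box&(z<30)&(z>8)
P=W[wood][:,:2].astype(np.float32); r=cv2.minAreaRect(P); print('board',wood.sum(),r,np.median(z[wood]))
b=cv2.boxPoints(r); e=b[1]-b[0],b[2]-b[1]; L=max(e,key=np.linalg.norm); u=L/np.linalg.norm(L)
if u[1]<0:u=-u   # opening dir toward image left = +y world
c=np.array(r[0]); o=c+u*25; x=np.array([u[1],-u[0]])
print('origin',o,'ydir',u,np.degrees(np.arctan2(u[1],u[0])))
M=box&(z>32)
q=W[M]; l=np.stack([(q[:,:2]-o)@x,(q[:,:2]-o)@u,q[:,2]],1)
for a in range(-200,160,6):
    s=l[(l[:,1]>=a)&(l[:,1]<a+6)]
    if len(s): print(a,len(s),'z',np.percentile(s[:,2],[10,50,90]).round(),'x',np.percentile(s[:,0],[5,50,95]).round())
big=cv2.resize(im[170:268,250:380].astype(np.uint8)[:,:,::-1],None,fx=6,fy=6,interpolation=cv2.INTER_CUBIC); cv2.imwrite('pics/crop1.png',big)
E
```

```text
bench z 0.6925984825631986
board 2583 ((476.824462890625, 28.444839477539062), (200.3275146484375, 400.96490478515625), 24.70598030090332) 18.581268188459035
origin [466.37541771  51.15645218] ydir [-0.4179618  0.9084645] 114.70597
-200 31 z [71. 91. 94.] x [11. 33. 57.]
-194 36 z [74. 91. 94.] x [11. 29. 55.]
-188 32 z [71. 91. 94.] x [11. 30. 57.]
-182 34 z [77. 91. 94.] x [11. 32. 58.]
-176 34 z [80. 90. 94.] x [12. 30. 55.]
-170 42 z [82. 88. 92.] x [-9. 35. 70.]
-164 52 z [85. 90. 93.] x [-11.  25.  74.]
-158 41 z [87. 90. 99.] x [-11.  20.  74.]
-152 47 z [ 86.  92. 145.] x [-11.  21.  75.]
-146 45 z [ 85. 108. 154.] x [-11.  20.  46.]
-140 64 z [ 88. 115. 156.] x [-11.  24.  68.]
-134 80 z [ 88. 109. 154.] x [-7. 37. 74.]
-128 72 z [ 85.  94. 138.] x [-10.  28.  72.]
-122 58 z [86. 90. 99.] x [-11.  32.  75.]
-116 62 z [85. 89. 94.] x [-10.  27.  70.]
-110 51 z [48. 73. 86.] x [-4. 36. 72.]
-104 30 z [69. 73. 77.] x [11. 34. 56.]
-98 31 z [70. 74. 78.] x [12. 33. 56.]
-92 33 z [68. 74. 78.] x [10. 34. 58.]
-86 26 z [65. 74. 77.] x [11. 28. 55.]
-80 31 z [60. 87. 90.] x [14. 33
[... 782 characters left out ...]
2. 46. 51.] x [ 27. 131. 154.]
46 30 z [38. 44. 48.] x [ 29. 131. 155.]
52 29 z [39. 43. 49.] x [ 25. 133. 155.]
58 24 z [41. 44. 48.] x [ 26.  88. 149.]
64 16 z [42. 44. 47.] x [24. 34. 68.]
70 12 z [38. 43. 46.] x [24. 33. 43.]
76 12 z [39. 43. 45.] x [25. 33. 41.]
82 11 z [41. 43. 47.] x [27. 35. 43.]
88 31 z [39. 67. 73.] x [11. 31. 52.]
94 37 z [66. 71. 74.] x [ 9. 30. 56.]
100 30 z [66. 70. 74.] x [10. 33. 55.]
106 33 z [62. 71. 74.] x [ 9. 31. 56.]
112 16 z [44. 70. 73.] x [16. 33. 53.]
118 14 z [39. 43. 47.] x [25. 33. 43.]
124 4 z [36. 44. 47.] x [30. 38. 45.]
142 7 z [39. 52. 57.] x [-10.  -4.   2.]
148 22 z [52. 55. 60.] x [-15.  -2.  11.]
154 21 z [53. 55. 59.] x [-16.  -1.  14.]
```

View pics/crop1.png

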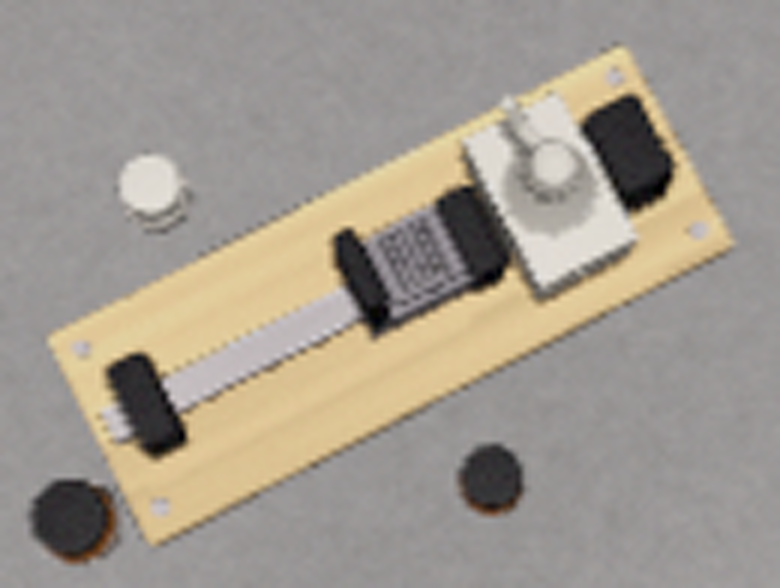

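The crop shows the board's corners at about (50,340), (625,45), (735,243) and (155,545). The paddle lies between the head and the upright. I'll refine the pose from the corners, bar and end stop, then move above the paddle for a close look.

```bash
cat >> h.py <<'E'
from scipy.spatial.transform import Rotation as R
def ori(a,flip):   # a: angle of clamp +y in world
    x=np.array([np.sin(a),-np.cos(a),0])*(1-2*flip); z=np.array([0,0,-1.]); return R.from_matrix(np.stack([x,np.cross(z,x),z],1)).as_quat()
E
python3 - <<'E'
from h import *
d=np.load('pics/top.npz');f,cx,cy=d['k'];T=d['T']
def proj(u,v,h):
    r=T[:3,:3]@np.array([(u-cx)/f,(v-cy)/f,1]);return (T[:3,3]+r*(h-T[2,3])/r[2])[:2]
C=np.array([proj(250+a/6-.4,170+b/6-.4,18.5) for a,b in((50,340),(625,45),(735,243),(155,545))])
print('sides',[np.linalg.norm(C[i]-C[i-1]).round(1) for i in range(4)])
u=(C[0]-C[1])+(C[3]-C[2]);u/=np.linalg.norm(u);x=np.array([u[1],-u[0]]);o=C.mean(0)+25*u
print('board fit: origin',o,np.degrees(np.arctan2(u[1],u[0])))
W=pts('top');z=W[...,2];l=np.stack([(W[...,:2]-o)@x,(W[...,:2]-o)@u],-1)
im=d['im'].astype(int)
near=(abs(l[...,0])<35)&(abs(l[...,1])<160)
bar=near&(abs(z-42.5)<6)&(l[...,1]>10)&(l[...,1]<95)
p=l[bar];k=np.polyfit(p[:,1],p[:,0],1);print('bar x vs y',k)
pad=near&(abs(z-88)<6)&(l[...,1]>-75)&(l[...,1]<0)&(im.sum(-1)>210)
p=l[pad];print('paddle',pad.sum(),np.percentile(p,[2,50,98],axis=0).round(1),np.median(z[pad]))
up=near&(z>118)&(l[...,1]>-60); p=l[up];print('upright',up.sum(),np.percentile(p,[2,50,98],axis=0).round(1),np.median(z[up]))
es=near&(abs(z-70)<5)&(l[...,1]>100); p=l[es];print('endstop',np.percentile(p,[2,50,98],axis=0).round(1))
a=np.arctan2(u[1],u[0])
for n in(0,1):
    for t in(0,110):
        for h in(268,460):print(n,t,h,ik([*(o+u*(-39+t)),h],ori(a,n)))
np.savez('pose.npz',o=o,a=a)
E
```

```text
sides [np.float64(126.5), np.float64(357.7), np.float64(127.1), np.float64(356.3)]
board fit: origin [505.33615229  46.02765244] 115.22684900423741
bar x vs y [-0.00850466  1.74207569]
paddle 160 [[-18.  -58.4]
 [  0.8 -38.6]
 [ 20.3 -17.7]] 88.22924297949407
upright 65 [[-19.7 -13.6]
 [  0.7  -7.3]
 [ 21.6  -0.6]] 126.81625205417686
endstop [[-21.4 111.4]
 [  2.9 123.7]
 [ 25.3 135.1]]
0 0 268 [-7.76420579e-02  3.09028823e-02  1.85025468e+00 -4.44089210e-16
  1.26043510e+00 -5.17933633e-01]
0 0 460 [-7.76420579e-02 -9.82971350e-02  1.61944739e+00 -4.44089210e-16
  1.62044239e+00 -5.17933633e-01]
0 110 268 [ 1.22868322e-01 -6.34225670e-02  1.94346683e+00 -4.44089210e-16
  1.26154839e+00 -3.17423253e-01]
0 110 460 [ 1.22868322e-01 -1.93727015e-01  1.70566233e+00 -4.44089210e-16
  1.62965734e+00 -3.17423253e-01]
1 0 268 [-7.76420579e-02  3.09028823e-02  1.85025468e+00 -4.44089210e-16
  1.26043510e+00  2.62365902e+00]
1 0 460 [-7.76420579e-02 -9.82971350e-02  1.61944739e+00 -4.44089210e-16
  1.62044239e+00  2.62365902e+00]
1 110 268 None
1 110 460 None
```

Checks hold: board 127×357, paddle z 88, upright face 24 mm behind the paddle centre. I'll move above the paddle.

```bash
python3 - <<'E'
from h import *
s=get_state();p=s['ee_pos']
grip(0.0)
line_to([p[0],p[1],450],velocity=150)
d=np.load('pose.npz');o=d['o'];a=np.radians(115.3);np.savez('pose.npz',o=o,a=a)
u=np.array([np.cos(a),np.sin(a)]);x=np.array([u[1],-u[0]])
movep([*(o+u*-28+x*1),440],ori(a,0))
line_to([*(o+u*-28+x*1),330],velocity=150)
dwell(.2)
s=get_state();print(s['time_s'],s['ee_pos'],s['wrist_force'],s['grip_width'])
im,_=shot('wrist');im2,_=shot('side')
cv2.imwrite('pics/w2.png',im[:,:,::-1]);cv2.imwrite('pics/s2.png',cv2.resize(im2[120:300,260:420,::-1],None,fx=4,fy=4,interpolation=cv2.INTER_CUBIC)[:600])
W=pts('wrist');z=W[...,2];l=np.stack([(W[...,:2]-o)@x,(W[...,:2]-o)@u],-1)
n=abs(l[...,0])<30
for nm,lo,hi,y0,y1 in(('pad',84,92,-75,0),('upr',121,131,-45,30),('bar',38,46,10,95)):
    m=n&(z>lo)&(z<hi)&(l[...,1]>y0)&(l[...,1]<y1)
    if m.sum()>20:print(nm,m.sum(),np.percentile(l[m],[2,50,98],axis=0).round(1).tolist(),np.median(z[m]))
E
```

```text
5.425 [518.64777267  21.10004665 331.26275321] [-0.82229913  0.11491332 -0.81759318] 0.0016125009166173428
pad 947 [[-16.2, -41.1], [3.5, -31.8], [22.6, -0.9]] 86.87774689285106
upr 1295 [[-17.6, -14.8], [3.2, -7.2], [23.6, -1.0]] 124.68573506582996
bar 2146 [[-6.3, 12.5], [3.7, 55.0], [13.1, 93.4]] 40.97299943106003
```

View pics/w2.png

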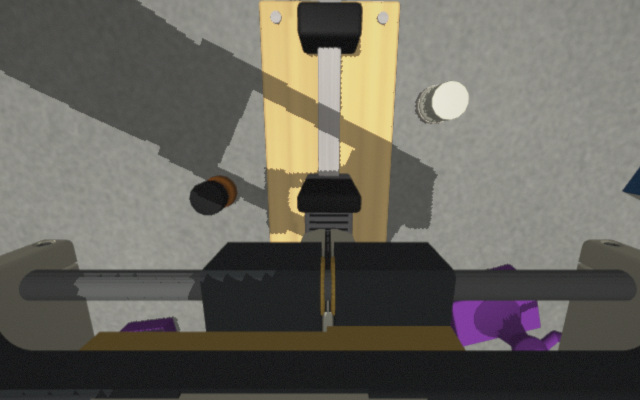

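View pics/s2.png

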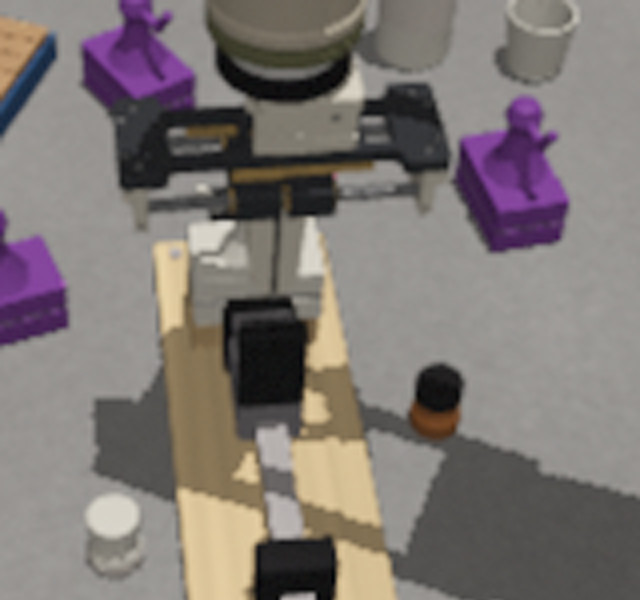

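The wrist view shows the fingers straight over the paddle, the upright at (330,193) and a clear path to the end stop at (330,28). Lateral centre is about +2 to 3 mm. I'll press now, reading the force.

```bash
python3 - <<'E'
from h import *
d=np.load('pose.npz');o=d['o'];a=float(d['a']);u=np.array([np.cos(a),np.sin(a)]);x=np.array([u[1],-u[0]])
P=lambda y,h:[*(o+u*y+x*2.3),h]
line_to(P(-28,279),velocity=80);dwell(.1)
f0=get_state()['wrist_force'];print(f0)
for h in(276,274,272,270,269,268,267,266,265):
    line_to(P(-28,h),velocity=25);dwell(.1);s=get_state();f=s['wrist_force']-f0
    q=s['ee_pos'];print(h,q[2].round(2),f.round(1),((q[:2]-o)@u).round(1),round(s['time_s'],2))
    if f[2]>9: break
E
```

```text
[-0.31458524 -0.01436319 -0.2854881 ]
276 276.09 [0.2 0.  0.6] -28.0 6.78
274 273.94 [-0.1  0.2 -0.7] -28.0 7.13
272 272.14 [0.7 0.8 1. ] -28.1 7.48
270 270.25 [2.  0.1 4.6] -28.1 7.83
269 269.14 [2.4 0.9 3.6] -28.1 8.18
268 268.15 [ 2.9 -0.1  4.5] -28.1 8.53
267 267.18 [3.6 0.5 4.5] -28.1 8.88
266 266.18 [4.  0.8 5.1] -28.1 9.23
265 265.35 [3.8 0.5 6.9] -28.1 9.58
```

Contact came at about 272, and the travel is now about 7–8 mm at about 6 N, which matches a released ratchet. Now I slide, checking the push force.

```bash
python3 - <<'E'
from h import *
d=np.load('pose.npz');o=d['o'];a=float(d['a']);u=np.array([np.cos(a),np.sin(a)]);x=np.array([u[1],-u[0]])
P=lambda y,h:[*(o+u*y+x*2.3),h]
def go(y,v):
    line_to(P(y,265),velocity=v);s=get_state();f=s['wrist_force'];q=s['ee_pos']
    r=-f[:2]@u;print(y,'y',((q[:2]-o)@u).round(1),'z',q[2].round(2),'push',r.round(1),'side',(f[:2]@x).round(1),'fz',f[2].round(1),round(s['time_s'],2));return r,q
ok=True
for y in(-24,-21,-19,-16,-13):
    if go(y,25)[0]>12: ok=False;break
if ok:
    for y in (20,50,70,80,84):
        if go(y,60)[0]>14: break
    shot('side')
E
```

```text
-24 y -24.2 z 265.34 push 1.4 side 2.1 fz 6.0 9.89
-21 y -21.2 z 265.3 push 3.1 side 0.9 fz 7.4 10.16
-19 y -19.3 z 265.3 push 1.6 side 0.1 fz 6.6 10.41
-16 y -16.2 z 265.29 push 2.6 side 0.4 fz 7.0 10.68
-13 y -13.2 z 265.29 push 3.1 side 0.3 fz 7.0 10.94
20 y 20.1 z 265.3 push -0.3 side 1.5 fz 7.6 11.64
50 y 50.2 z 265.31 push 0.3 side 2.3 fz 6.3 12.29
70 y 70.3 z 265.3 push -1.1 side 1.9 fz 7.3 12.78
80 y 80.3 z 265.3 push -0.7 side 2.9 fz 6.1 13.09
84 y 84.0 z 265.31 push 0.3 side 3.2 fz 6.4 13.34
```

```bash
python3 - <<'E'
from h import *
d=np.load('pose.npz');o=d['o'];a=float(d['a']);u=np.array([np.cos(a),np.sin(a)]);x=np.array([u[1],-u[0]])
P=lambda y,h:[*(o+u*y+x*2.3),h]
for y in np.arange(85,99,1):
    line_to(P(y,265),velocity=25);dwell(.1);s=get_state();f=s['wrist_force'];q=s['ee_pos'];r=-f[:2]@u
    print(y,'y',((q[:2]-o)@u).round(1),'z',q[2].round(2),'push',r.round(1),'side',(f[:2]@x).round(1),'fz',f[2].round(1),round(s['time_s'],2))
    if r>15: break
im,dd=shot('side');cv2.imwrite('pics/s3.png',cv2.resize(im[130:290,260:400,::-1],None,fx=3.7,fy=3.7,interpolation=cv2.INTER_CUBIC))
E
```

```text
85 y 84.6 z 265.31 push 3.0 side 3.3 fz 5.8 13.74
86 y 84.9 z 265.34 push 8.1 side 2.8 fz 4.3 14.09
87 y 85.2 z 265.34 push 13.5 side 3.4 fz 2.1 14.44
88 y 85.5 z 265.35 push 18.7 side 3.5 fz 2.1 14.79
```

View pics/s3.png

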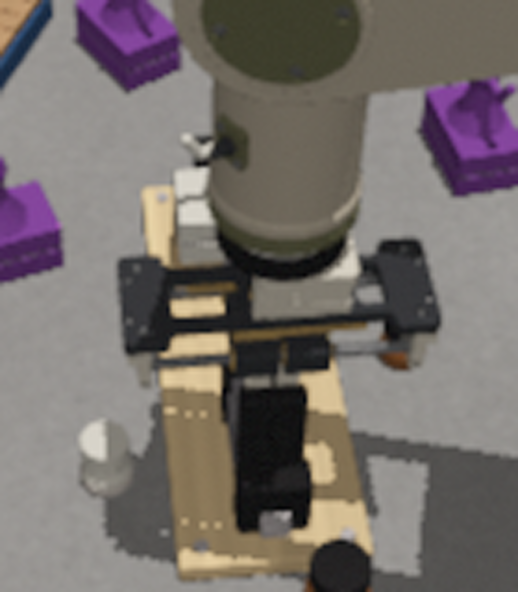

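The push force rises sharply at y ≈ 84.5. The side view shows the upright meeting the end stop at about (270,470). I'll check the gap with the wrist depth before letting go.

```bash
python3 - <<'E'
from h import *
d=np.load('pose.npz');o=d['o'];a=float(d['a']);u=np.array([np.cos(a),np.sin(a)]);x=np.array([u[1],-u[0]])
im,_=shot('wrist');cv2.imwrite('pics/w4.png',cv2.resize(im[0:240,200:460,::-1],None,fx=2.4,fy=2.4))
W=pts('wrist');z=W[...,2];l=np.stack([(W[...,:2]-o)@x,(W[...,:2]-o)@u],-1)
for nm,lo,hi in(('upr',118,135),('stop',62,75)):
    m=(abs(l[...,0]-3)<30)&(z>lo)&(z<hi)&(l[...,1]>75)&(l[...,1]<150)
    if m.sum()>20:print(nm,m.sum(),np.percentile(l[m],[1,5,50,95,99],axis=0).round(1)[:,1],np.median(z[m]))
E
```

```text
upr 1490 [ 91.4  95.9 105.8 107.8 108. ] 124.12107290798231
stop 3308 [107.4 107.6 122.3 134.  134.9] 68.75981885934
```

View pics/w4.png

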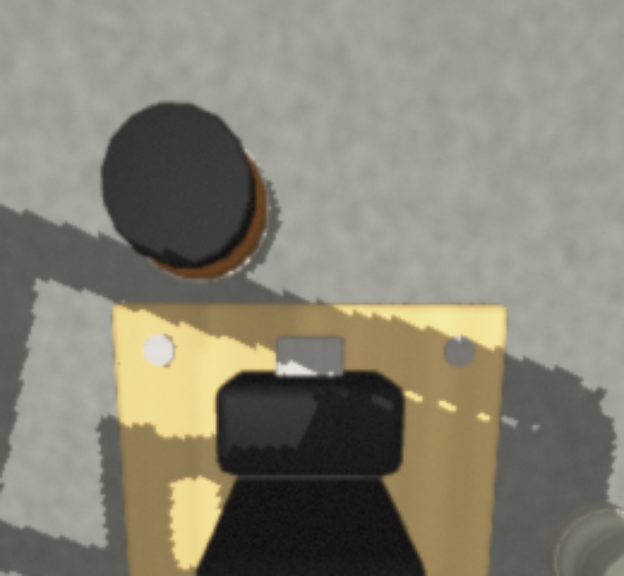

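Upright back edge is at 108 and the stop's inner face at 107.5, so the jaw is fully back. I'll ease the push, lift straight up and check.

```bash
python3 - <<'E'
from h import *
d=np.load('pose.npz');o=d['o'];a=float(d['a']);u=np.array([np.cos(a),np.sin(a)]);x=np.array([u[1],-u[0]])
P=lambda y,h:[*(o+u*y+x*2.3),h]
line_to(P(85,265),velocity=20)
line_to(P(84.5,290),velocity=50)
line_to(P(84.5,450),velocity=150)
movep([214,-560,450],[.8236,-.5671,0,0] if 0 else R.from_quat([.82364,-.56711,0,0]).as_quat())
dwell(.2);s=get_state();print(s['time_s'],s['wrist_force'].round(1))
Z0=np.load('pics/top.npz');im0=Z0['im'];W0=pts('top')
im,_=shot('top');W=pts('top');z=W[...,2]
cv2.imwrite('pics/t5.png',np.hstack([cv2.resize(i[150:290,230:370,::-1],None,fx=2.8,fy=2.8,interpolation=cv2.INTER_CUBIC) for i in(im0,im)]))
l=np.stack([(W[...,:2]-o)@x,(W[...,:2]-o)@u],-1);n=abs(l[...,0]-2)<30
for nm,lo,hi,y0,y1 in(('pad',82,92,40,98),('upr',118,132,70,125),('stop',64,75,100,150)):
    m=n&(z>lo)&(z<hi)&(l[...,1]>y0)&(l[...,1]<y1);print(nm,m.sum(),np.percentile(l[m],[2,50,98],axis=0).round(1)[:,1],np.median(z[m]))
for nm,A in(('before',W0),('after',W)):
    q=np.stack([(A[...,:2]-o)@x,(A[...,:2]-o)@u],-1);m=(A[...,2]>84)&(abs(q[...,0])<60)&(q[...,1]<-88)&(q[...,1]>-147);print('casting',nm,m.sum(),q[m].mean(0),A[m][:,2].max())
E
```

```text
19.8417 [-0.3  0.5 -0.2]
pad 142 [50.8 70.3 91.2] 85.80465644912124
upr 69 [ 94.4 101.2 108.1] 126.02093587324839
stop 110 [111.2 123.7 135.1] 70.51237481132227
casting before 521 [  -2.77299274 -115.29548669] 160.15083736158158
casting after 515 [  -2.50241292 -115.08240589] 159.4167994274012
```

View pics/t5.png

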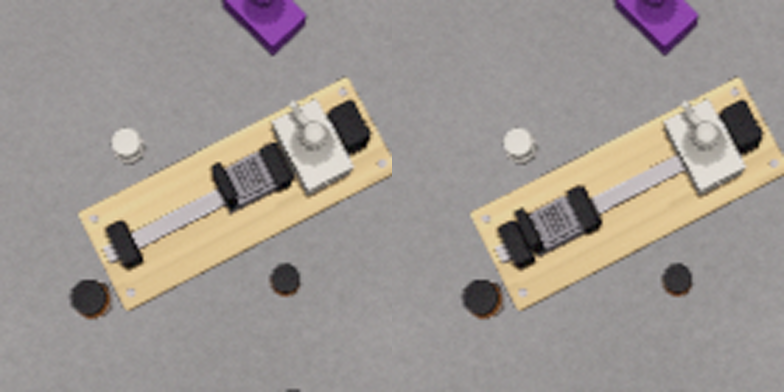

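```bash
python3 -c "
from workcell import *
job_done()"
```

```text
the job is handed in; nothing more can be done
```

I pressed the release paddle with closed fingertips, slid the jaw back to the end stop with the paddle held down, lifted straight off and handed the job in. The robot clock read about 20 s at the last check before hand-in.

- **Ratchet:** the paddle was about 7–8 mm down at about 6 N before the jaw moved. The push stayed around 3 N or less along the slide and rose only at the end stop, peaking near 19 N.
- **Jaw position:** just before I let go, the wrist depth put the upright's back edge at 108 mm and the stop's inner face at 107.5 mm, so they were touching. After the hand left, the top view gave 108.5–109 mm of travel. That is 110 mm within error, since this view also measures the board about 1 % short.
- **Casting and surroundings:** the casting moved less than 0.3 mm between before and after, which is measurement noise. The three objects beside the clamp look unchanged in the top view. I did not measure the objects farther away afterwards.
- **One oddity:** the paddle now reads about 86 mm high, against 88 mm at the start. This is within its 0–5 mm range when left alone.

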